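Put the microscope's objectives back in their caddy

ROBOT

A 7-joint arm with a two-finger parallel gripper is mounted at the origin on the work surface. World frame = base frame: x ahead of the robot, y to its left, z up, the work surface at z = 0. Lengths are in m, angles in degrees, forces in N, time in s.
With the tool pointing down it reaches from about 0.425 to 0.875 m from the base axis. Payload 4.7 kg.
Tool frame: the origin (TCP) lies at the very end of the fingers, on their centre line; the grasp point (between the pads) lies 19 mm behind it; z points along the fingers, y is the line along which they close (so a half turn about z gives the same grasp; the last joint's range is limited). The gripper opens to 87 mm and grips with 3 to 60 N. Pads are 19 mm wide; open, the fingers measure 117 mm over their backs; the gripper's body (75 mm by 190 mm) begins 51 mm behind the grasp point.
Start: joints at [-70.296, 18.392, -4.016, 83.108, 1.295, 78.541, -3.26], TCP at [0.211, 0.615, 0.223] pointing down, gripper open.
Joint ranges: [-163.93, 163.93], [-17.29, 119.83], [-79.2, 71.16], [3.27, 140.29], [-89.18, 269.18], [5.43, 117.66], [-154.24, 154.24]. Speed limits (degrees/s): [147.25, 147.25, 180, 180, 180, 180, 180].

INTERFACE

Orientations are given as [roll, pitch, yaw] about the fixed x, y, z axes, in that order (R = Rz(yaw) Ry(pitch) Rx(roll)).
In Python, from cell import get_obs, eyes, env gives the robot as it stands.
- The arm moves only by the tool servo_tool, never from a script. Its argument "series" is a list that holds one entry, the list of rows, each a list of 7 numbers: the shift along the tool's x, y, z in units of 300 mm (1.0 is 300 mm), then the turn, a rotation vector about the tool's x, y, z in units of pi rad (1.0 is pi rad), then the opening, from 0 (shut) to 1 (fully open). In form: [[[tx, ty, tz, wx, wy, wz, gripper], ...]]. A call has 1 to 12 rows; each row is the pose to reach, as a shift and turn from the pose commanded when the call began, along the tool's axes at that moment, turning the shorter way round; what a row does not reach only later rows make up. A row lasts 1/12 s, in which the tool goes at most 41.7 mm and 7.16 degrees, less where a joint would pass 70% of its speed; a pose out of reach is approached as far as the arm can. A call with a number of a shift or a turn outside -1 to 1 is refused whole. A call with a gripper value outside its range is refused whole. The fingers move at their own pace and stop on an object; "grip_force" is the grip in N (left out, the last holds). Time passes only in rows, so rows that repeat a pose let the fingers close. It gives the time, the measured TCP pose, the force, the opening and the grip force at its end, in the units of the state.
- get_obs(): the state, without advancing time (a new reading comes with each control period).
- eyes.read_camera(name): name is "side" or "top"; returns a dict with "frame" (384x512x3 uint8, red, green, blue), "depth" (384x512 float32, m along the optical axis (not along the pixel's ray), 0 where there is no reading), "fx", "fy", "cx", "cy" (pixels), "origin" and "rotation" of the camera in the world. Camera axes: x right, y down, z forward; pixel columns grow to the right and rows downward; lengths in m; the calibration is good to about 2 mm. A picture is of the moment at which its call begins.
- env.sign_off(): hands the job in; it is judged then, once.
The state is a dict: "time_s": time; "qpos": joint angles; "joint_velocities": joint speeds; "effort": joint torques, N m; "tool_pos": TCP position; "tool_rot": TCP orientation; "force": force on the tool from outside, world axes, zero at the start; "wrist_torque": the same for the moment, N m; "grip_width": finger opening in m; "grasp_force": force on a finger pad.
Only numpy, scipy, OpenCV 4.12 (cv2) and the standard library are available. Lean on these libraries where they do the work, as an engineer would, in place of code of your own. Each camera call takes 0.05 s, during which the arm holds its last target. There are 200 camera calls.

TASK

Put the four silver microscope objectives back into their storage caddy, each standing upright in the middle of the disc that matches the colour of its ring. Leave the two black objectives, which belong to the other microscope, where they stand. These are delicate optics: do not drop any or knock any over.

Things in the scene. Friction and masses are not known exactly. Their poses are not given: they have to be found in the camera images.
- obj_red_c (a point): Silver microscope objective with red ring, loose, upright, 60 mm tall. From below: foot 24 mm across (4 mm high); bare barrel 34 mm across (to 40 mm); red ring 27 mm across (40-48 mm, a red annulus from above); nose 13 mm across tapering to 10 (48-60 mm). 0.09-0.18 kg. Point: on its axis, half-way up, 30 mm above its foot; z up, yaw arbitrary.
- obj_yellow_c (a point): Silver microscope objective with yellow ring, loose, upright, 60 mm tall. From below: foot 24 mm across (4 mm high); bare barrel 34 mm across (to 40 mm); yellow ring 27 mm across (40-48 mm, a yellow annulus from above); nose 13 mm across tapering to 10 (48-60 mm). 0.09-0.18 kg. Point: on its axis, half-way up, 30 mm above its foot; z up, yaw arbitrary.
- obj_green_c (a point): Silver microscope objective with green ring, loose, upright, 60 mm tall. From below: foot 24 mm across (4 mm high); bare barrel 34 mm across (to 40 mm); green ring 27 mm across (40-48 mm, a green annulus from above); nose 13 mm across tapering to 10 (48-60 mm). 0.09-0.18 kg. Point: on its axis, half-way up, 30 mm above its foot; z up, yaw arbitrary.
- obj_blue_c (a point): Silver microscope objective with blue ring, loose, upright, 60 mm tall. From below: foot 24 mm across (4 mm high); bare barrel 34 mm across (to 40 mm); blue ring 27 mm across (40-48 mm, a blue annulus from above); nose 13 mm across tapering to 10 (48-60 mm). 0.09-0.18 kg. Point: on its axis, half-way up, 30 mm above its foot; z up, yaw arbitrary.
- black_red_c (a point): Look-alike: black microscope objective with a red ring, same shape and size as the silver red one but barrel and nose black. Loose, upright. Point: on its axis, 30 mm above its foot.
- black_blue_c (a point): Look-alike: black microscope objective with a blue ring, same shape and size as the silver blue one but barrel and nose black. Loose, upright. Point: on its axis, 30 mm above its foot.
- disc_red: Red disc, 44 mm across, 2 mm thick, fixed in a bay of the caddy. Origin: centre of its underside; its top is 10 mm above the bench; x, y along the caddy's sides. Caddy: fixed white square tray 176 mm wide, 2 by 2 bays, floor 8 mm, outer walls (6 mm thick) 18 mm and grey dividers 14 mm above the bench; disc centres 82 mm apart, 41 mm from dividers. Which colour is in which bay varies.
- disc_yellow: Yellow disc, 44 mm across, 2 mm thick, fixed in a bay of the caddy. Origin: centre of its underside; its top is 10 mm above the bench; x, y along the caddy's sides. Caddy: fixed white square tray 176 mm wide, 2 by 2 bays, floor 8 mm, outer walls (6 mm thick) 18 mm and grey dividers 14 mm above the bench; disc centres 82 mm apart, 41 mm from dividers. Which colour is in which bay varies.
- disc_green: Green disc, 44 mm across, 2 mm thick, fixed in a bay of the caddy. Origin: centre of its underside; its top is 10 mm above the bench; x, y along the caddy's sides. Caddy: fixed white square tray 176 mm wide, 2 by 2 bays, floor 8 mm, outer walls (6 mm thick) 18 mm and grey dividers 14 mm above the bench; disc centres 82 mm apart, 41 mm from dividers. Which colour is in which bay varies.
- disc_blue: Blue disc, 44 mm across, 2 mm thick, fixed in a bay of the caddy. Origin: centre of its underside; its top is 10 mm above the bench; x, y along the caddy's sides. Caddy: fixed white square tray 176 mm wide, 2 by 2 bays, floor 8 mm, outer walls (6 mm thick) 18 mm and grey dividers 14 mm above the bench; disc centres 82 mm apart, 41 mm from dividers. Which colour is in which bay varies.

How it is judged:
By the outcome, as a careful person would: the job done as asked, in the order asked, and still so for the second after the job is handed in, with the robot touching nothing.
It also fails if it takes over 96 s, if anything falls off the work surface, if the arm or the gripper's body presses on something with over 40 N, if the wrist force passes 120 N, or if a joint passes its speed limit or range.

## Working session

There is one attempt and no reset: what is moved stays moved. The work goes in short steps, Python scripts to look and compute and a tool call to move; the robot and the scene stay as the last step left them, time stands still between calls to the robot, and variables do not carry over. Pictures are saved under pics/ and viewed, at most 14 in all, crops included, and the job is handed in when it is done.

Besides the shell and the picture viewer there is one more tool, called after "Call:" as a command line: name --argument value ..., lists and objects as JSON in quotes. servo_tool: Moves the arm, as the interface text tells. Shifts and turns lie within -1 to 1; 1 stands for 300 mm of shift or pi rad of turn. Its arguments: {"type":"object","properties":{"series":{"type":"array"},"grip_force":{"type":"number"}},"required":["series"]}

```bash
mkdir -p pics; ls; python3 - <<'E'
from cell import get_obs, eyes, env
import cv2
o=get_obs();print(o)
for n in("top","side"):
    c=eyes.read_camera(n);cv2.imwrite(f"pics/{n}0.png",c["frame"][:,:,::-1]);print(n,c["fx"],c["fy"],c["cx"],c["cy"],c["origin"],c["rotation"])
E
```

```text
pics
{'time_s': 0.0, 'qpos': array([-70.29414284,  18.43860075,  -4.01667093,  83.17758414,
         1.29566479,  78.53984607,  -3.25834841]), 'joint_velocities': array([ 0.07086032,  0.08926846,  0.00938526, -0.00959574, -0.07582416,
       -0.03036826, -0.09996413]), 'effort': array([ 3.20015688e-04, -4.91300368e+01, -4.03867643e-01, -3.12523770e+01,
       -6.38387399e-02,  4.35626437e-02,  1.38022688e-04]), 'tool_pos': array([0.21038083, 0.61440919, 0.22144337]), 'tool_rot': array([-1.79889257e+02,  6.14328767e-03,  1.61106823e+02]), 'force': array([0.08975246, 0.49109213, 0.13355951]), 'wrist_torque': array([ 0.02123708, -0.0108111 ,  0.00975662]), 'grasp_force': 0.0, 'grip_width': 0.08695916684384598}
top 422.55932815222747 422.55932815222747 255.34644820551406 189.9891117900694 [0.33428773 0.00381096 0.98170355] [-1.66923595e+02 -5.56557989e-03 -9.22563887e+01]
side 428.3703681188575 428.3703681188575 254.5369713896381 200.34112871047355 [ 0.40208139 -0.71264247  0.47648425] [-121.28656642   -0.5186579   -11.68564339]
```

View pics/top0.png

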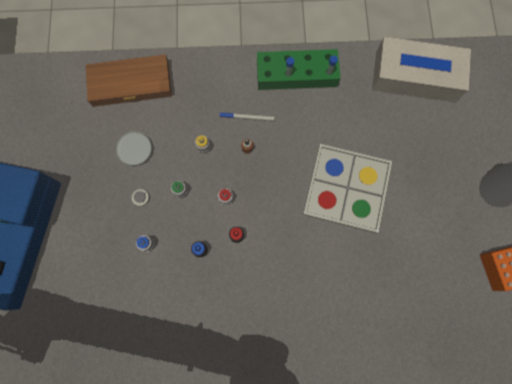

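View pics/side0.png

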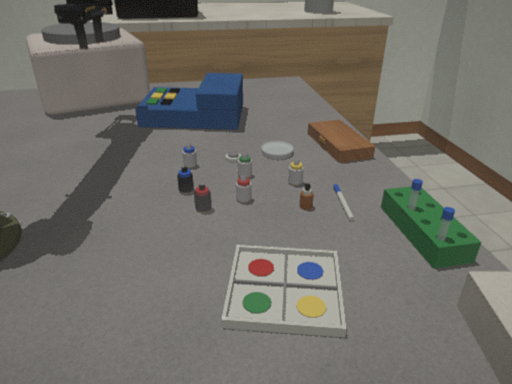

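```bash
cat > h.py <<'E'
from cell import get_obs, eyes, env
import cv2, numpy as np
from scipy.spatial.transform import Rotation as Ro
HUE={'red':((0,8),(172,180)),'yellow':((20,34),),'green':((45,90),),'blue':((105,130),)}
def rot(r): return Ro.from_euler('xyz',r,degrees=True).as_matrix()
def ray(c,u,v,z):
    d=rot(c["rotation"])@[(u-c["cx"])/c["fx"],(v-c["cy"])/c["fy"],1]
    o=np.array(c["origin"]);return o+d*(z-o[2])/d[2]
def blobs(c,col,amin=25,sat=110,val=60):
    f=cv2.resize(c["frame"],None,fx=4,fy=4,interpolation=cv2.INTER_CUBIC)
    h=cv2.cvtColor(f,cv2.COLOR_RGB2HSV)
    m=sum(cv2.inRange(h,(a,sat,val),(b,255,255)) for a,b in HUE[col])
    out=[]
    for k in cv2.findContours(m,cv2.RETR_EXTERNAL,cv2.CHAIN_APPROX_NONE)[0]:
        k=cv2.convexHull(k);M=cv2.moments(k)
        if M["m00"]/16>amin: out.append(((M["m10"]/M["m00"]+.5)/4-.5,(M["m01"]/M["m00"]+.5)/4-.5,M["m00"]/16))
    return out
def delta(xyz,yaw,o=None):
    """units for a move from the present pose to xyz, tool down at yaw"""
    o=o or get_obs();R=rot(o["tool_rot"])
    t=R.T@(np.array(xyz)-o["tool_pos"])/.3
    w=Ro.from_matrix(R.T@rot([180,0,yaw])).as_rotvec()/np.pi
    return np.round(np.r_[t,w],4)
E
python3 - <<'E'
from h import *
for n in("top","side"):
    c=eyes.read_camera(n)
    for col in HUE:
        for u,v,a in blobs(c,col):
            if a>1200: continue
            disc=a>200
            p=ray(c,u,v,.010 if disc else .046)
            if abs(p[1])<.45 and .25<p[0]<.95: print(n,col,np.round([u,v,a],1),"disc/large" if disc else "ring",np.round(p*1000,1))
    if n=="top":
        R=rot(c["rotation"]);v,u=np.mgrid[:384,:512];d=c["depth"]
        P=np.stack([(u-c["cx"])/c["fx"]*d,(v-c["cy"])/c["fy"]*d,d],-1)@R.T+c["origin"]
        for nm,(u0,u1,v0,v1) in dict(rack=(255,342,48,90),bottle=(238,256,135,155),bluebox=(0,60,160,310),glass=(118,152,130,168)).items():
            q=P[v0:v1,u0:u1].reshape(-1,3);q=q[q[:,2]>.012];print(nm,np.round(q.min(0),3),np.round(q.max(0),3))
E
```

```text
top red [235.8 233.3 132.6] ring [454.4  42.4  46. ]
top red [326.7 199.6 241.1] disc/large [ 530.1 -171.7   10. ]
top red [224.6 194.3  95.4] ring [544.2  65.3  46. ]
top yellow [367.8 175.3 244.7] disc/large [ 585.1 -274.    10. ]
top yellow [201.3 140.6  97.4] ring [674.8 116.8  46. ]
top green [361.  208.2 205.9] disc/large [ 506.4 -250.2   10. ]
top green [177.7 187.2  54.3] ring [564.9 171.6  46. ]
top blue [197.9 248.2 128.6] ring [425.  126.8  46. ]
top blue [142.3 242.   97.4] ring [443.3 249.5  46. ]
top blue [334.  167.1 211.4] disc/large [ 608.7 -195.3   10. ]
top blue [226.  114.6  42.3] ring [737.6  57.4  46. ]
top blue [289.6  61.5  53. ] ring [ 870.6 -101.2   46. ]
top blue [332.7  60.2  53.4] ring [ 870. -207.   46.]
rack [ 0.334 -0.221  0.012] [0.903 0.004 0.982]
bottle [ 0.654 -0.002  0.012] [0.68  0.024 0.06 ]
bluebox [0.311 0.004 0.012] [0.621 0.561 0.982]
glass [0.334 0.004 0.012] [0.718 0.321 0.982]
side red [260.6 267.1 326. ] disc/large [ 528.2 -173.7   10. ]
side red [201.6 190.4  83.1] ring [452.7  37.8  46. ]
side red [243.3 180.9  73.9] ring [542.2  61.4  46. ]
side yellow [310.9 306.1 460.3] disc/large [ 582.8 -275.5   10. ]
side yellow [296.1 165.2  60. ] ring [671.5 111.4  46. ]
side green [256.4 302.3 394.7] disc/large [ 504.6 -251.9   10. ]
side blue [309.8 270.2 322.9] disc/large [ 606.4 -197.2   10. ]
side blue [447.8 213.2 121.1] ring [ 892.9 -132.2   46. ]
side blue [336.2 187.8  29.8] ring [723.   -2.6  46. ]
side blue [416.6 184.3  89.9] ring [892.9 -20.1  46. ]
side blue [184.4 173.   82.5] ring [423.9 119.9  46. ]
side blue [188.6 149.   50. ] ring [441.9 242.9  46. ]
```

```bash
python3 -c "
from h import *
print(delta([.4423,.2485,.15],73))"
```

```text
[-1.1265e+00 -9.0420e-01  2.4070e-01 -3.0000e-04  3.0000e-04  4.8950e-01]
```

Call:
servo_tool --series '[[[-0.1,-0.08,0,0,0,0.04,0.7],[-0.2,-0.16,0,0,0,0.08,0.7],[-0.3,-0.24,0,0,0,0.12,0.7],[-0.4,-0.32,0,0,0,0.16,0.7],[-0.5,-0.4,0,0,0,0.2,0.7],[-0.6,-0.48,0,0,0,0.24,0.7],[-0.7,-0.56,0,0,0,0.28,0.7],[-0.8,-0.64,0,0,0,0.32,0.7],[-0.88,-0.7,0,0,0,0.36,0.7],[-0.94,-0.75,0,0,0,0.4,0.7],[-0.97,-0.78,0,0,0,0.43,0.7],[-1,-0.8,0,0,0,0.46,0.7]]]' --grip_force 20

```text
time_s: 1.2
tool_pos: [0.4174, 0.2886, 0.2226]
tool_rot: [-180.0, 0.0, 77.9]
force: [0.2, -0.1, -0.2]
grip_width: 0.0611
grasp_force: 0.0
```

```bash
python3 -c "
from h import *
print(get_obs()['qpos'],delta([.4423,.2485,.1],73))"
```

```text
[-52.51939032   0.69684062  15.04177101 103.54263596  -0.1904966
  75.79235395 -49.57697505] [-0.1133  0.1093  0.4087 -0.      0.      0.027 ]
```

Call:
servo_tool --series '[[[-0.06,0.06,0.1,0,0,0.02,0.7],[-0.11,0.11,0.2,0,0,0.027,0.7],[-0.113,0.109,0.3,0,0,0.027,0.7],[-0.113,0.109,0.38,0,0,0.027,0.7],[-0.113,0.109,0.408,0,0,0.027,0.7],[-0.113,0.109,0.408,0,0,0.027,0.7],[-0.113,0.109,0.408,0,0,0.027,0.7]]]'

```text
time_s: 1.78
tool_pos: [0.442, 0.2514, 0.1008]
tool_rot: [180.0, -0.0, 73.5]
force: [-0.4, 0.8, -0.8]
grip_width: 0.0609
grasp_force: 0.0
```

```bash
python3 - <<'E'
from h import *
print(delta([.4423,.2485,.011],73))
c=eyes.read_camera("side");cv2.imwrite("pics/s1.png",cv2.resize(c["frame"][80:230,100:300,::-1],None,fx=3,fy=3))
E
```

```text
[-9.200e-03  3.600e-03  2.994e-01  1.000e-04 -1.000e-04  2.700e-03]
```

View pics/s1.png

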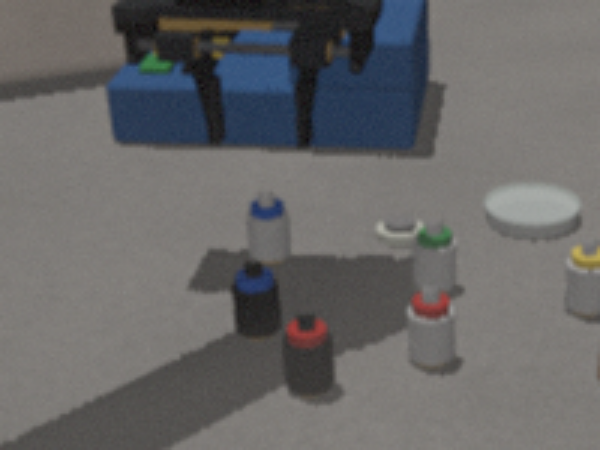

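The side crop shows the open fingers (columns about 213 and 305) straddling the silver blue objective (267, 205), with the others clear. I'll go down and grip.

Call:
servo_tool --series '[[[-0.009,0.004,0.08,0,0,0.003,0.7],[-0.009,0.004,0.16,0,0,0.003,0.7],[-0.009,0.004,0.22,0,0,0.003,0.7],[-0.009,0.004,0.27,0,0,0.003,0.7],[-0.009,0.004,0.299,0,0,0.003,0.7],[-0.009,0.004,0.299,0,0,0.003,0.7],[-0.009,0.004,0.299,0,0,0.003,0.5],[-0.009,0.004,0.299,0,0,0.003,0.4],[-0.009,0.004,0.299,0,0,0.003,0.3],[-0.009,0.004,0.299,0,0,0.003,0.3],[-0.009,0.004,0.299,0,0,0.003,0.3],[-0.009,0.004,0.299,0,0,0.003,0.3]]]'

```text
time_s: 2.83
tool_pos: [0.4425, 0.2484, 0.0111]
tool_rot: [180.0, -0.1, 72.9]
force: [-0.5, 0.0, 3.1]
grip_width: 0.0335
grasp_force: 20.0
```

```bash
python3 -c "
from h import *
print(delta([.6075,-.1962,.13],73))"
```

```text
[-1.2544e+00  9.6140e-01 -3.9710e-01  2.0000e-04 -3.0000e-04 -5.0000e-04]
```

Call:
servo_tool --series '[[[0,0,-0.04,0,0,0,0.3],[0,0,-0.12,0,0,0,0.3],[0,0,-0.22,0,0,0,0.3],[-0.02,0.015,-0.32,0,0,0,0.3],[-0.07,0.054,-0.38,0,0,0,0.3],[-0.15,0.115,-0.397,0,0,0,0.3],[-0.24,0.184,-0.397,0,0,0,0.3],[-0.34,0.261,-0.397,0,0,0,0.3],[-0.44,0.337,-0.397,0,0,0,0.3],[-0.54,0.414,-0.397,0,0,0,0.3],[-0.64,0.491,-0.397,0,0,0,0.3],[-0.74,0.567,-0.397,0,0,0,0.3]]]'

```text
time_s: 3.83
tool_pos: [0.5397, -0.0159, 0.1296]
tool_rot: [180.0, -0.0, 72.9]
force: [0.9, -0.2, -0.7]
grip_width: 0.0337
grasp_force: 20.0
```

Call:
servo_tool --series '[[[-0.1,0.077,0,0,0,0,0.3],[-0.2,0.153,0,0,0,0,0.3],[-0.29,0.222,0,0,0,0,0.3],[-0.38,0.291,0,0,0,0,0.3],[-0.45,0.345,0,0,0,0,0.3],[-0.49,0.376,0,0,0,0,0.3],[-0.514,0.394,0,0,0,0,0.3],[-0.514,0.394,0,0,0,0,0.3],[-0.514,0.394,0,0,0,0,0.3],[-0.514,0.394,0,0,0,0,0.3]]]'

```text
time_s: 4.67
tool_pos: [0.6071, -0.1942, 0.1293]
tool_rot: [-179.9, -0.1, 73.0]
force: [-0.4, 1.2, -1.4]
grip_width: 0.0335
grasp_force: 20.0
```

```bash
python3 - <<'E'
from h import *
print(delta([.6075,-.1962,.03],73),delta([.6075,-.1962,.021],73))
c=eyes.read_camera("side");cv2.imwrite("pics/s2.png",cv2.resize(c["frame"][100:340,180:400,::-1],None,fx=2.5,fy=2.5))
for u,v,a in blobs(c,"blue"): print(u,v,a,ray(c,u,v,.165))
E
```

```text
[-6.400e-03  3.600e-03  3.309e-01 -3.000e-04 -4.000e-04  1.000e-04] [-6.400e-03  3.700e-03  3.609e-01 -3.000e-04 -4.000e-04  1.000e-04]
309.72411436335653 270.29020151916967 318.15625 [ 0.53843975 -0.36854768  0.165     ]
447.794298245614 213.14949561403506 118.75 [ 0.75721854 -0.29256566  0.165     ]
316.8808281813498 189.98045466254507 161.75 [ 0.60411712 -0.19981249  0.165     ]
416.5342167255595 184.2806242638398 88.4375 [ 0.75723567 -0.21149138  0.165     ]
184.32404781199352 173.0170515937331 77.125 [ 0.41772311 -0.11031252  0.165     ]
194.26744439539797 103.0318061677345 4814.03125 [0.46132631 0.22270569 0.165     ]
```

View pics/s2.png

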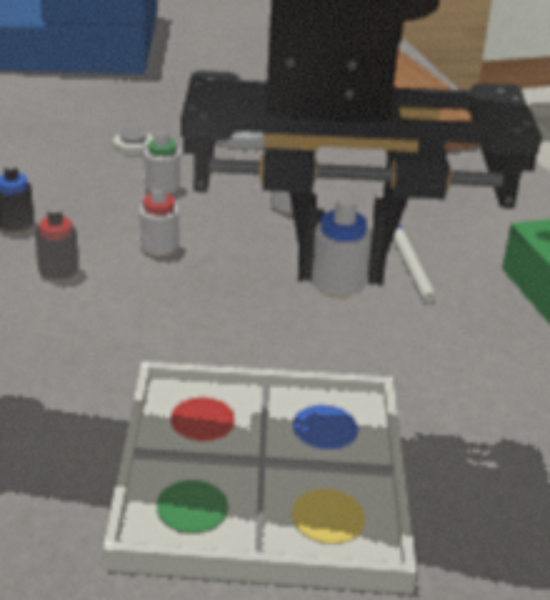

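The side crop shows the blue objective upright between the fingers at (343, 250), above the blue disc at (325, 428). I'll lower it.

Call:
servo_tool --series '[[[-0.006,0.004,0.07,0,0,0,0.3],[-0.006,0.004,0.15,0,0,0,0.3],[-0.006,0.004,0.23,0,0,0,0.3],[-0.006,0.004,0.29,0,0,0,0.3],[-0.006,0.004,0.325,0,0,0,0.3],[-0.006,0.004,0.34,0,0,0,0.3],[-0.006,0.004,0.35,0,0,0,0.3],[-0.006,0.004,0.358,0,0,0,0.3],[-0.006,0.004,0.36,0,0,0,0.3],[-0.006,0.004,0.36,0,0,0,0.3],[-0.006,0.004,0.36,0,0,0,0.3]]]'

```text
time_s: 5.63
tool_pos: [0.6084, -0.1986, 0.0225]
tool_rot: [179.9, -0.0, 72.9]
force: [0.3, 0.5, -0.9]
grip_width: 0.0333
grasp_force: 20.0
```

```bash
python3 - <<'E'
from h import *
for i in range(5):
    c=eyes.read_camera("side");o=get_obs();print(np.round(o["tool_pos"]*1000,1),np.round(o["force"],1),[np.round((u,v,a),1) for u,v,a in blobs(c,"blue") if 290<u<340])
print(delta([.6075,-.1962,.021],73))
E
```

```text
[ 608.3 -198.6   22.3] [ 0.1 -0.4 -0.2] [array([310. , 273.4, 179.3]), array([313. , 249.1, 148.3]), array([336. , 187.6,  35. ])]
[ 608.2 -198.6   22.2] [-0.1  0.8 -0.8] [array([309.8, 273.4, 181.9]), array([313. , 249.2, 147.8]), array([336. , 187.5,  35.2])]
[ 608.1 -198.5   22.1] [-0.3  0.4 -0.2] [array([309.8, 273.5, 177.1]), array([312.9, 249.3, 148.6]), array([336. , 187.5,  35.2])]
[ 608.  -198.4   21.9] [ 0.4  0.5 -1.1] [array([310. , 273.4, 179.4]), array([312.9, 249.4, 145.1]), array([335.9, 187.6,  35.2])]
[ 608.  -198.5   21.9] [ 0.  -0.1 -1.4] [array([310.1, 273.4, 179.7]), array([312.8, 249.4, 144.1]), array([336. , 187.6,  34.3])]
[ 0.0068 -0.0037  0.0029  0.0002 -0.0001 -0.0005]
```

Call:
servo_tool --series '[[[0.005,-0.003,0,0,0,0,0.3],[0.005,-0.003,0,0,0,0,0.3],[0.005,-0.003,0,0,0,0,0.3],[0.005,-0.003,0,0,0,0,0.3],[0.005,-0.003,0,0,0,0,0.3],[0.005,-0.003,0,0,0,0,0.3],[0.005,-0.003,0.002,0,0,0,0.3],[0.005,-0.003,0.002,0,0,0,0.3],[0.005,-0.003,0.002,0,0,0,0.3]]]'

```text
time_s: 6.63
tool_pos: [0.6075, -0.1967, 0.0212]
tool_rot: [180.0, -0.0, 72.9]
force: [0.4, -0.2, 1.3]
grip_width: 0.0334
grasp_force: 20.0
```

Call:
servo_tool --series '[[[0,0,0,0,0,0,0.42],[0,0,0,0,0,0,0.48],[0,0,0,0,0,0,0.53],[0,0,0,0,0,0,0.55],[0,0,-0.05,0,0,0,0.55],[0,0,-0.12,0,0,0,0.55],[0,0,-0.2,0,0,0,0.55],[0,0,-0.28,0,0,0,0.55],[0,0,-0.36,0,0,0,0.55]]]'

```text
time_s: 7.38
tool_pos: [0.6073, -0.1969, 0.1312]
tool_rot: [180.0, -0.0, 72.9]
force: [-0.0, -1.1, -0.5]
grip_width: 0.0482
grasp_force: 0.0
```

```bash
python3 - <<'E'
from h import *
o=get_obs();print(o["tool_pos"],delta([.5433,.0643,.13],73))
for n in("top","side"):
    c=eyes.read_camera(n)
    for col in("blue","red","yellow","green"):
        for u,v,a in blobs(c,col):
            p=ray(c,u,v,.056)
            if a<200 and .4<p[0]<.7 and -.3<p[1]<.3: print(n,col,np.round([u,v,a],1),np.round(p*1000,1),np.round(ray(c,u,v,.046)*1000,1))
    cv2.imwrite(f"pics/p{n}.png",cv2.resize(c["frame"][120:320,100:400,::-1],None,fx=2.5,fy=2.5))
E
```

```text
[ 0.60732893 -0.1969474   0.13123911] [ 7.694e-01 -4.603e-01  3.800e-03  2.000e-04 -0.000e+00 -6.000e-04]
top blue [197.9 248.2 128.5] [424.  125.4  56. ] [425.  126.8  46. ]
top red [235.8 233.3 133.2] [453.1  42.   56. ] [454.4  42.4  46. ]
top red [224.6 194.3  95.3] [541.9  64.6  56. ] [544.2  65.3  46. ]
top yellow [201.3 140.6  97.2] [671.2 115.6  56. ] [674.8 116.8  46. ]
top green [177.6 187.2  54.7] [562.5 169.9  56. ] [565.  171.7  46. ]
side blue [312.1 249.3 138.5] [ 605.7 -200.1   56. ] [ 610.5 -187.9   46. ]
side blue [184.4 173.   77.2] [423.3 100.4  56. ] [423.8 119.7  46. ]
side red [201.6 190.   72.6] [451.7  22.1  56. ] [452.8  39.6  46. ]
side red [243.3 180.9  73.1] [538.9  43.5  56. ] [542.2  61.5  46. ]
```

View pics/pside.png

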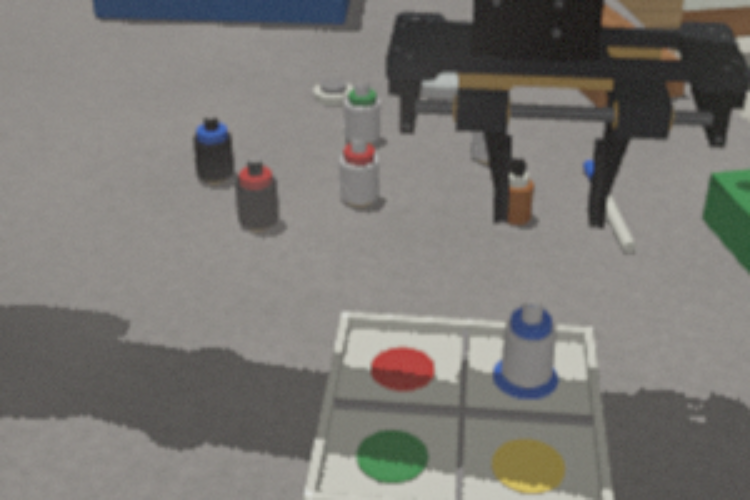

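The side crop shows the blue objective standing upright in the middle of its disc at (528, 350), with everything else undisturbed. Red is next.

Call:
servo_tool --series '[[[0.04,-0.024,0,0,0,0,0.65],[0.12,-0.072,0,0,0,0,0.65],[0.22,-0.132,0,0,0,0,0.65],[0.32,-0.191,0,0,0,0,0.65],[0.42,-0.251,0,0,0,0,0.65],[0.52,-0.311,0,0,0,0,0.65],[0.61,-0.365,0,0,0,0,0.65],[0.69,-0.413,0,0,0,0,0.65],[0.745,-0.446,0.04,0,0,0,0.65],[0.769,-0.46,0.08,0,0,0,0.65],[0.769,-0.46,0.1,0,0,0,0.65],[0.769,-0.46,0.1,0,0,0,0.65]]]'

```text
time_s: 8.48
tool_pos: [0.5413, 0.0636, 0.0966]
tool_rot: [-179.8, 0.2, 72.9]
force: [-0.1, -0.9, -0.6]
grip_width: 0.0566
grasp_force: 0.0
```

Call:
servo_tool --series '[[[0,0,0,0,0,0,0.65],[0,0,0,0,0,0,0.65],[0,0,0,0,0,0,0.65],[0,0,0,0,0,0,0.65],[0,0,0,0,0,0,0.65],[0,0,0,0,0,0,0.65]]]'

```text
time_s: 8.98
tool_pos: [0.5435, 0.064, 0.0992]
tool_rot: [180.0, -0.0, 72.9]
force: [-0.2, -0.3, 0.2]
grip_width: 0.0568
grasp_force: 0.0
```

```bash
python3 -c "
from h import *
print(delta([.5433,.0643,.011],73))"
```

```text
[ 5.000e-04 -1.100e-03  2.941e-01  1.000e-04 -1.000e-04 -7.000e-04]
```

Call:
servo_tool --series '[[[0,0,0.07,0,0,0,0.65],[0,0,0.15,0,0,0,0.65],[0,0,0.22,0,0,0,0.65],[0,0,0.27,0,0,0,0.65],[0,0,0.294,0,0,0,0.65],[0,0,0.294,0,0,0,0.65],[0,0,0.294,0,0,0,0.65],[0,0,0.294,0,0,0,0.5],[0,0,0.294,0,0,0,0.4],[0,0,0.294,0,0,0,0.3],[0,0,0.294,0,0,0,0.3],[0,0,0.294,0,0,0,0.3]]]'

```text
time_s: 9.98
tool_pos: [0.5435, 0.0646, 0.0113]
tool_rot: [180.0, -0.0, 72.9]
force: [-1.1, -0.6, 3.6]
grip_width: 0.0334
grasp_force: 20.0
```

Call:
servo_tool --series '[[[0,0,0,0,0,0,0.3],[0,0,0,0,0,0,0.3],[0,0,0,0,0,0,0.3]]]'

```text
time_s: 10.23
tool_pos: [0.5435, 0.0646, 0.0113]
tool_rot: [180.0, -0.0, 72.9]
force: [-2.4, 0.2, 5.8]
grip_width: 0.0336
grasp_force: 20.0
```

```bash
python3 -c "
from h import *
print(delta([.5292,-.1727,.13],73))"
```

```text
[-7.698e-01  1.871e-01 -3.960e-01  1.000e-04 -2.000e-04 -5.000e-04]
```

Call:
servo_tool --series '[[[0,0,-0.04,0,0,0,0.3],[0,0,-0.12,0,0,0,0.3],[0,0,-0.22,0,0,0,0.3],[-0.02,0.005,-0.32,0,0,0,0.3],[-0.08,0.019,-0.38,0,0,0,0.3],[-0.17,0.041,-0.396,0,0,0,0.3],[-0.27,0.066,-0.396,0,0,0,0.3],[-0.37,0.09,-0.396,0,0,0,0.3],[-0.47,0.114,-0.396,0,0,0,0.3],[-0.57,0.139,-0.396,0,0,0,0.3],[-0.66,0.161,-0.396,0,0,0,0.3],[-0.72,0.175,-0.396,0,0,0,0.3]]]'

```text
time_s: 11.23
tool_pos: [0.529, -0.1614, 0.1301]
tool_rot: [180.0, 0.1, 72.7]
force: [0.1, -0.9, -1.7]
grip_width: 0.0335
grasp_force: 20.0
```

Call:
servo_tool --series '[[[-0.035,0.008,0,0,0,0,0.3],[-0.05,0.012,0.06,0,0,0,0.3],[-0.05,0.012,0.14,0,0,0,0.3],[-0.05,0.012,0.2,0,0,0,0.3],[-0.05,0.012,0.25,0,0,0,0.3],[-0.05,0.012,0.28,0,0,0,0.3],[-0.05,0.012,0.3,0,0,0,0.3],[-0.05,0.012,0.3,0,0,0,0.3],[-0.05,0.012,0.3,0,0,0,0.3],[-0.05,0.012,0.3,0,0,0,0.3],[-0.05,0.012,0.3,0,0,0,0.3],[-0.05,0.012,0.3,0,0,0,0.3]]]'

```text
time_s: 12.23
tool_pos: [0.5296, -0.173, 0.0404]
tool_rot: [179.9, -0.0, 72.9]
force: [-0.1, 0.9, -0.5]
grip_width: 0.0336
grasp_force: 20.0
```

```bash
python3 -c "
from h import *
print(delta([.5292,-.1727,.0213],73))"
```

```text
[ 0.0004 -0.0017  0.0636  0.0005 -0.0002 -0.0005]
```

Call:
servo_tool --series '[[[0,-0.001,0.02,0,0,0,0.3],[0,-0.001,0.04,0,0,0,0.3],[0,-0.001,0.055,0,0,0,0.3],[0,-0.001,0.063,0,0,0,0.3],[0,-0.001,0.063,0,0,0,0.3],[0,-0.001,0.063,0,0,0,0.3],[0,-0.001,0.063,0,0,0,0.3],[0,-0.001,0.063,0,0,0,0.3],[0,-0.001,0.063,0,0,0,0.3],[0,-0.001,0.063,0,0,0,0.3]]]'

```text
time_s: 13.07
tool_pos: [0.5282, -0.1725, 0.0213]
tool_rot: [-179.9, -0.1, 72.9]
force: [-4.1, 1.1, 9.3]
grip_width: 0.0335
grasp_force: 20.0
```

Call:
servo_tool --series '[[[0,0,0,0,0,0,0.42],[0,0,0,0,0,0,0.48],[0,0,0,0,0,0,0.53],[0,0,0,0,0,0,0.55],[0,0,-0.05,0,0,0,0.55],[0,0,-0.12,0,0,0,0.55],[0,0,-0.2,0,0,0,0.55],[0,0,-0.28,0,0,0,0.55],[0,0,-0.36,0,0,0,0.55],[0,0,-0.36,0,0,0,0.55],[0,0,-0.36,0,0,0,0.55]]]'

```text
time_s: 13.98
tool_pos: [0.5298, -0.173, 0.1299]
tool_rot: [179.8, -0.1, 72.9]
force: [-1.0, -0.3, 0.2]
grip_width: 0.0477
grasp_force: 0.0
```

```bash
python3 - <<'E'
from h import *
o=get_obs();print(o["tool_pos"],delta([.564,.1705,.13],73))
for n in("top","side"):
    c=eyes.read_camera(n)
    for col in("red","blue","yellow","green"):
        for u,v,a in blobs(c,col):
            p=ray(c,u,v,.056)
            if a<200 and .4<p[0]<.7 and -.3<p[1]<.3: print(n,col,np.round([u,v,a],1),np.round(p*1000,1),np.round(ray(c,u,v,.046)*1000,1))
cv2.imwrite(f"pics/p2.png",cv2.resize(c["frame"][120:320,100:400,::-1],None,fx=2.5,fy=2.5))
E
```

```text
[ 0.52982053 -0.17304946  0.12993299] [ 1.1281e+00 -2.2760e-01  1.0000e-04  1.0000e-03 -3.0000e-04 -5.0000e-04]
top red [235.8 233.3 132.4] [453.1  42.   56. ] [454.4  42.4  46. ]
top red [319.9 199.7  33.1] [ 521.3 -148.2   56. ] [ 523.3 -149.8   46. ]
top blue [197.9 248.2 128.4] [424.  125.5  56. ] [425.  126.8  46. ]
top blue [327.4 166.9  28. ] [ 596.5 -170.9   56. ] [ 599.4 -172.8   46. ]
top yellow [201.3 140.6  97.3] [671.2 115.6  56. ] [674.8 116.8  46. ]
top green [177.6 187.1  55.6] [562.6 169.9  56. ] [565.1 171.7  46. ]
side red [260.7 246.2 144.1] [ 527.  -176.6   56. ] [ 529.9 -163.8   46. ]
side red [201.6 190.4  81.4] [451.6  20.6  56. ] [452.7  38.   46. ]
side blue [312.2 249.2 142.9] [ 605.9 -199.9   56. ] [ 610.7 -187.8   46. ]
side blue [184.4 173.1  79.5] [423.3 100.1  56. ] [423.8 119.4  46. ]
```

View pics/p2.png

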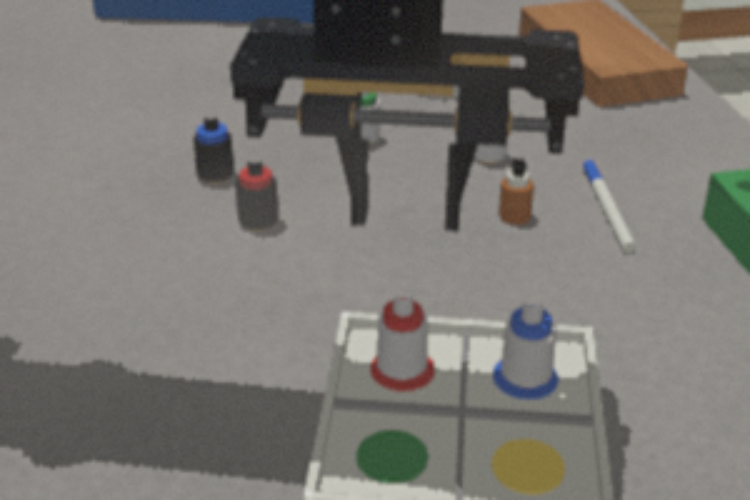

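The side crop shows red at (403, 340) and blue at (528, 350), both upright and central on their discs. Green is next.

Call:
servo_tool --series '[[[0.04,-0.008,0,0,0,0,0.65],[0.12,-0.024,0,0,0,0,0.65],[0.22,-0.044,0,0,0,0,0.65],[0.33,-0.067,0,0,0,0,0.65],[0.44,-0.089,0,0,0,0,0.65],[0.55,-0.111,0,0,0,0,0.65],[0.65,-0.131,0,0,0,0,0.65],[0.75,-0.151,0,0,0,0,0.65],[0.84,-0.169,0,0,0,0,0.65],[0.91,-0.184,0,0,0,0,0.65],[0.95,-0.192,0,0,0,0,0.65],[0.98,-0.198,0,0,0,0,0.65]]]'

```text
time_s: 15.08
tool_pos: [0.5575, 0.127, 0.1272]
tool_rot: [-179.9, 0.1, 73.0]
force: [0.3, -0.9, -0.3]
grip_width: 0.0565
grasp_force: 0.0
```

Call:
servo_tool --series '[[[0.06,-0.012,0,0,0,0,0.65],[0.12,-0.024,0,0,0,0,0.65],[0.148,-0.03,0.04,0,0,0,0.65],[0.148,-0.03,0.08,0,0,0,0.65],[0.148,-0.03,0.1,0,0,0,0.65],[0.148,-0.03,0.1,0,0,0,0.65],[0.148,-0.03,0.1,0,0,0,0.65],[0.148,-0.03,0.1,0,0,0,0.65],[0.148,-0.03,0.1,0,0,0,0.65],[0.148,-0.03,0.1,0,0,0,0.65]]]'

```text
time_s: 15.92
tool_pos: [0.5633, 0.1703, 0.0993]
tool_rot: [180.0, -0.0, 72.9]
force: [-0.6, 0.3, -0.1]
grip_width: 0.0564
grasp_force: 0.0
```

```bash
python3 -c "
from h import *
print(delta([.564,.1705,.0113],73))"
```

```text
[ 1.000e-03  1.900e-03  2.933e-01  3.000e-04 -2.000e-04 -8.000e-04]
```

Call:
servo_tool --series '[[[0,0,0.07,0,0,0,0.65],[0,0,0.15,0,0,0,0.65],[0,0,0.22,0,0,0,0.65],[0,0,0.27,0,0,0,0.65],[0,0,0.293,0,0,0,0.65],[0,0,0.293,0,0,0,0.65],[0,0,0.293,0,0,0,0.65],[0,0,0.293,0,0,0,0.5],[0,0,0.293,0,0,0,0.4],[0,0,0.293,0,0,0,0.3],[0,0,0.293,0,0,0,0.3],[0,0,0.293,0,0,0,0.3]]]'

```text
time_s: 16.92
tool_pos: [0.5636, 0.1709, 0.0115]
tool_rot: [179.9, -0.1, 72.9]
force: [0.6, -0.5, 1.9]
grip_width: 0.0336
grasp_force: 20.0
```

Call:
servo_tool --series '[[[0,0,0,0,0,0,0.3],[0,0,0,0,0,0,0.3],[0,0,0,0,0,0,0.3]]]'

```text
time_s: 17.17
tool_pos: [0.5635, 0.1709, 0.0115]
tool_rot: [179.9, -0.1, 72.9]
force: [-0.1, -0.8, 5.3]
grip_width: 0.0336
grasp_force: 20.0
```

```bash
python3 -c "
from h import *
print(delta([.5055,-.251,.15],73))"
```

```text
[-1.4006e+00  2.2910e-01 -4.6280e-01  4.0000e-04 -3.0000e-04 -5.0000e-04]
```

Call:
servo_tool --series '[[[0,0,-0.04,0,0,0,0.3],[0,0,-0.12,0,0,0,0.3],[0,0,-0.22,0,0,0,0.3],[-0.02,0.003,-0.32,0,0,0,0.3],[-0.08,0.013,-0.41,0,0,0,0.3],[-0.17,0.028,-0.463,0,0,0,0.3],[-0.27,0.044,-0.463,0,0,0,0.3],[-0.38,0.062,-0.463,0,0,0,0.3],[-0.49,0.08,-0.463,0,0,0,0.3],[-0.6,0.098,-0.463,0,0,0,0.3],[-0.7,0.115,-0.463,0,0,0,0.3],[-0.8,0.131,-0.463,0,0,0,0.3]]]'

```text
time_s: 18.17
tool_pos: [0.5285, -0.0717, 0.1498]
tool_rot: [-179.9, -0.0, 72.9]
force: [1.0, -0.2, -1.5]
grip_width: 0.0338
grasp_force: 20.0
```

Call:
servo_tool --series '[[[-0.1,0.016,0,0,0,0,0.3],[-0.2,0.033,0,0,0,0,0.3],[-0.3,0.049,0,0,0,0,0.3],[-0.4,0.065,0,0,0,0,0.3],[-0.49,0.08,0,0,0,0,0.3],[-0.56,0.091,0,0,0,0,0.3],[-0.6,0.098,0,0,0,0,0.3],[-0.6,0.098,0.06,0,0,0,0.3],[-0.6,0.098,0.14,0,0,0,0.3],[-0.6,0.098,0.22,0,0,0,0.3],[-0.6,0.098,0.28,0,0,0,0.3],[-0.6,0.098,0.3,0,0,0,0.3]]]'

```text
time_s: 19.17
tool_pos: [0.5024, -0.2494, 0.0567]
tool_rot: [-179.6, -0.0, 72.9]
force: [-0.4, 0.3, -0.8]
grip_width: 0.0333
grasp_force: 20.0
```

Call:
servo_tool --series '[[[0,0,0.03,0,0,0,0.3],[0,0,0.05,0,0,0,0.3],[0,0,0.06,0,0,0,0.3],[0,0,0.06,0,0,0,0.3],[0,0,0.06,0,0,0,0.3],[0,0,0.06,0,0,0,0.3],[0,0,0.06,0,0,0,0.3],[0,0,0.06,0,0,0,0.3]]]'

```text
time_s: 19.83
tool_pos: [0.5053, -0.251, 0.0421]
tool_rot: [179.9, -0.0, 72.9]
force: [0.2, 0.4, -0.8]
grip_width: 0.0335
grasp_force: 20.0
```

```bash
python3 -c "
from h import *
print(delta([.5055,-.251,.0215],73))"
```

```text
[ 0.0001  0.0005  0.0688  0.0003 -0.0001 -0.0005]
```

Call:
servo_tool --series '[[[0,0,0.02,0,0,0,0.3],[0,0,0.04,0,0,0,0.3],[0,0,0.058,0,0,0,0.3],[0,0,0.068,0,0,0,0.3],[0,0,0.068,0,0,0,0.3],[0,0,0.068,0,0,0,0.3],[0,0,0.068,0,0,0,0.3],[0,0,0.068,0,0,0,0.3],[0,0,0.068,0,0,0,0.3],[0,0,0.068,0,0,0,0.3]]]'

```text
time_s: 20.67
tool_pos: [0.5045, -0.2506, 0.0214]
tool_rot: [-179.9, -0.1, 72.9]
force: [-2.5, 1.7, 6.0]
grip_width: 0.0334
grasp_force: 20.0
```

Call:
servo_tool --series '[[[0,0,0,0,0,0,0.42],[0,0,0,0,0,0,0.48],[0,0,0,0,0,0,0.53],[0,0,0,0,0,0,0.55],[0,0,-0.05,0,0,0,0.55],[0,0,-0.12,0,0,0,0.55],[0,0,-0.2,0,0,0,0.55],[0,0,-0.28,0,0,0,0.55],[0,0,-0.36,0,0,0,0.55],[0,0,-0.36,0,0,0,0.55],[0,0,-0.36,0,0,0,0.55],[0,0,-0.36,0,0,0,0.55]]]'

```text
time_s: 21.67
tool_pos: [0.5047, -0.2505, 0.1286]
tool_rot: [-180.0, -0.0, 72.9]
force: [-0.4, -0.0, -0.2]
grip_width: 0.0478
grasp_force: 0.0
```

```bash
python3 - <<'E'
from h import *
o=get_obs();print(o["tool_pos"],delta([.6738,.1155,.13],73))
c=eyes.read_camera("side")
for u,v,a in blobs(c,"green",sat=80): print(u,v,a,ray(c,u,v,.056))
cv2.imwrite(f"pics/p3.png",cv2.resize(c["frame"][120:340,100:400,::-1],None,fx=2.5,fy=2.5))
E
```

```text
[ 0.50466737 -0.25053125  0.12860329] [ 1.3319e+00  1.8040e-01 -4.3000e-03 -2.0000e-04 -1.0000e-04 -5.0000e-04]
256.61147305830684 304.3271107798827 324.96875 [ 0.49393264 -0.30117815  0.056     ]
256.6802839851024 278.8953095903166 179.0 [ 0.50452922 -0.25147633  0.056     ]
429.94128241410243 227.12240237424723 4516.34375 [ 0.82518078 -0.17977879  0.056     ]
152.0643263342082 100.97661854768153 59.53125 [0.35796465 0.59169026 0.056     ]
161.13347354303826 89.69803096805657 42.71875 [0.38723374 0.70295616 0.056     ]
```

View pics/p3.png

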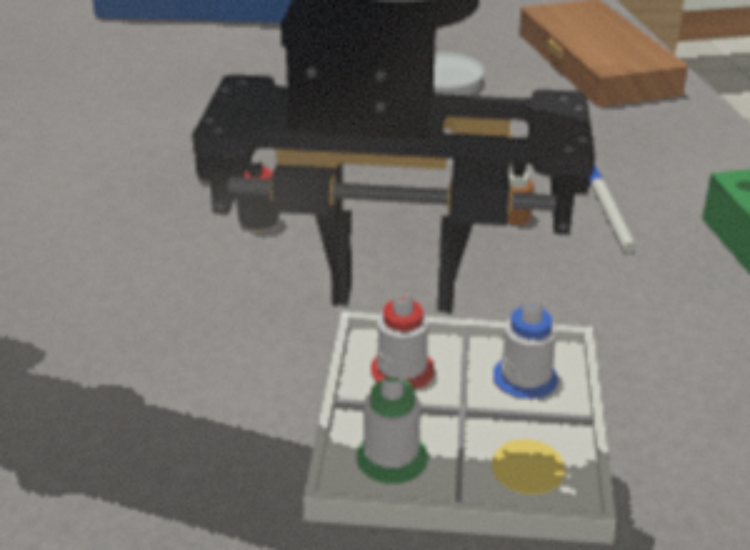

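Green stands upright on its disc at (392, 430), and red and blue are unchanged. Yellow is the last one.

Call:
servo_tool --series '[[[0.04,0.005,0,0,0,0,0.65],[0.12,0.016,0,0,0,0,0.65],[0.22,0.03,0,0,0,0,0.65],[0.33,0.045,0,0,0,0,0.65],[0.44,0.06,0,0,0,0,0.65],[0.55,0.074,0,0,0,0,0.65],[0.66,0.089,0,0,0,0,0.65],[0.76,0.103,0,0,0,0,0.65],[0.85,0.115,0,0,0,0,0.65],[0.92,0.125,0,0,0,0,0.65],[0.97,0.131,0,0,0,0,0.65],[1,0.135,0,0,0,0,0.65]]]'

```text
time_s: 22.72
tool_pos: [0.6318, 0.0273, 0.128]
tool_rot: [-179.9, 0.0, 73.1]
force: [-0.5, -0.5, -0.9]
grip_width: 0.0566
grasp_force: 0.0
```

Call:
servo_tool --series '[[[0.08,0.011,0,0,0,0,0.65],[0.17,0.023,0,0,0,0,0.65],[0.26,0.035,0,0,0,0,0.65],[0.31,0.042,0,0,0,0,0.65],[0.332,0.045,0.03,0,0,0,0.65],[0.332,0.045,0.07,0,0,0,0.65],[0.332,0.045,0.1,0,0,0,0.65],[0.332,0.045,0.1,0,0,0,0.65],[0.332,0.045,0.1,0,0,0,0.65],[0.332,0.045,0.1,0,0,0,0.65],[0.332,0.045,0.1,0,0,0,0.65],[0.332,0.045,0.1,0,0,0,0.65]]]'

```text
time_s: 23.72
tool_pos: [0.6745, 0.1147, 0.1001]
tool_rot: [179.9, -0.0, 72.9]
force: [0.0, -0.1, -0.6]
grip_width: 0.0565
grasp_force: 0.0
```

```bash
python3 -c "
from h import *
print(delta([.6738,.1155,.0115],73))"
```

```text
[ 1.700e-03 -3.200e-03  2.953e-01  3.000e-04 -2.000e-04 -8.000e-04]
```

Call:
servo_tool --series '[[[0.001,-0.002,0.07,0,0,0,0.65],[0.001,-0.002,0.15,0,0,0,0.65],[0.001,-0.002,0.22,0,0,0,0.65],[0.001,-0.002,0.27,0,0,0,0.65],[0.001,-0.002,0.294,0,0,0,0.65],[0.001,-0.002,0.294,0,0,0,0.65],[0.001,-0.002,0.294,0,0,0,0.65],[0.001,-0.002,0.294,0,0,0,0.5],[0.001,-0.002,0.294,0,0,0,0.4],[0.001,-0.002,0.294,0,0,0,0.3],[0.001,-0.002,0.294,0,0,0,0.3],[0.001,-0.002,0.294,0,0,0,0.3]]]'

```text
time_s: 24.72
tool_pos: [0.6739, 0.1158, 0.0118]
tool_rot: [180.0, -0.0, 72.9]
force: [-1.4, -1.0, 2.7]
grip_width: 0.0335
grasp_force: 20.0
```

Call:
servo_tool --series '[[[0,0,0,0,0,0,0.3],[0,0,0,0,0,0,0.3],[0,0,0,0,0,0,0.3]]]'

```text
time_s: 24.97
tool_pos: [0.6739, 0.1158, 0.0118]
tool_rot: [180.0, -0.0, 72.9]
force: [-0.4, 0.0, 5.0]
grip_width: 0.033
grasp_force: 20.0
```

```bash
python3 -c "
from h import *
print(delta([.584,-.2748,.15],73))"
```

```text
[-1.3323e+00  9.6500e-02 -4.6150e-01  2.0000e-04 -2.0000e-04 -5.0000e-04]
```

Call:
servo_tool --series '[[[0,0,-0.04,0,0,0,0.3],[0,0,-0.12,0,0,0,0.3],[0,0,-0.22,0,0,0,0.3],[-0.02,0.001,-0.32,0,0,0,0.3],[-0.08,0.006,-0.41,0,0,0,0.3],[-0.17,0.012,-0.461,0,0,0,0.3],[-0.27,0.019,-0.461,0,0,0,0.3],[-0.38,0.027,-0.461,0,0,0,0.3],[-0.49,0.035,-0.461,0,0,0,0.3],[-0.6,0.043,-0.461,0,0,0,0.3],[-0.7,0.05,-0.461,0,0,0,0.3],[-0.8,0.058,-0.461,0,0,0,0.3]]]'

```text
time_s: 25.97
tool_pos: [0.6188, -0.1207, 0.1497]
tool_rot: [180.0, -0.0, 72.9]
force: [0.3, 0.8, -1.0]
grip_width: 0.0334
grasp_force: 20.0
```

Call:
servo_tool --series '[[[-0.1,0.007,0,0,0,0,0.3],[-0.2,0.014,0,0,0,0,0.3],[-0.3,0.022,0,0,0,0,0.3],[-0.4,0.029,0,0,0,0,0.3],[-0.48,0.035,0,0,0,0,0.3],[-0.532,0.038,0,0,0,0,0.3],[-0.532,0.038,0.01,0,0,0,0.3],[-0.532,0.038,0.07,0,0,0,0.3],[-0.532,0.038,0.15,0,0,0,0.3],[-0.532,0.038,0.23,0,0,0,0.3],[-0.532,0.038,0.29,0,0,0,0.3],[-0.532,0.038,0.32,0,0,0,0.3]]]'

```text
time_s: 26.97
tool_pos: [0.5825, -0.2723, 0.0504]
tool_rot: [-179.7, -0.1, 73.0]
force: [-0.6, 0.3, -1.0]
grip_width: 0.0336
grasp_force: 20.0
```

Call:
servo_tool --series '[[[0,0,0.03,0,0,0,0.3],[0,0,0.04,0,0,0,0.3],[0,0,0.04,0,0,0,0.3],[0,0,0.04,0,0,0,0.3],[0,0,0.04,0,0,0,0.3],[0,0,0.04,0,0,0,0.3],[0,0,0.04,0,0,0,0.3],[0,0,0.04,0,0,0,0.3]]]'

```text
time_s: 27.63
tool_pos: [0.5839, -0.2749, 0.0419]
tool_rot: [180.0, -0.0, 72.9]
force: [-0.2, 1.3, -1.2]
grip_width: 0.0334
grasp_force: 20.0
```

```bash
python3 -c "
from h import *
print(delta([.584,-.2748,.0217],73))"
```

```text
[ 0.0003  0.0001  0.0672  0.0003 -0.0001 -0.0005]
```

Call:
servo_tool --series '[[[0,0,0.02,0,0,0,0.3],[0,0,0.04,0,0,0,0.3],[0,0,0.058,0,0,0,0.3],[0,0,0.067,0,0,0,0.3],[0,0,0.067,0,0,0,0.3],[0,0,0.067,0,0,0,0.3],[0,0,0.067,0,0,0,0.3],[0,0,0.067,0,0,0,0.3],[0,0,0.067,0,0,0,0.3],[0,0,0.067,0,0,0,0.3]]]'

```text
time_s: 28.47
tool_pos: [0.5832, -0.2745, 0.0216]
tool_rot: [-179.9, -0.1, 72.9]
force: [-3.1, 1.7, 6.3]
grip_width: 0.0336
grasp_force: 20.0
```

Call:
servo_tool --series '[[[0,0,0,0,0,0,0.42],[0,0,0,0,0,0,0.48],[0,0,0,0,0,0,0.53],[0,0,0,0,0,0,0.55],[0,0,-0.05,0,0,0,0.55],[0,0,-0.12,0,0,0,0.55],[0,0,-0.2,0,0,0,0.55],[0,0,-0.3,0,0,0,0.55],[0,0,-0.4,0,0,0,0.55],[0,0,-0.5,0,0,0,0.55],[0,0,-0.55,0,0,0,0.55],[0,0,-0.55,0,0,0,0.55]]]'

```text
time_s: 29.47
tool_pos: [0.5858, -0.2765, 0.1921]
tool_rot: [179.5, 0.0, 72.9]
force: [0.4, -0.1, 0.8]
grip_width: 0.0478
grasp_force: 0.0
```

Call:
servo_tool --series '[[[0.1,0,0,0,0,0,0.55],[0.2,0,0,0,0,0,0.55],[0.3,0,0,0,0,0,0.55],[0.4,0,0,0,0,0,0.55],[0.5,0,0,0,0,0,0.55],[0.6,0,0,0,0,0,0.55],[0.7,0,0,0,0,0,0.55],[0.8,0,0,0,0,0,0.55],[0.9,0,0,0,0,0,0.55],[1,0,0,0,0,0,0.55],[1,0,0,0,0,0,0.55],[1,0,0,0,0,0,0.55]]]'

```text
time_s: 30.47
tool_pos: [0.6716, 0.0153, 0.1851]
tool_rot: [-179.9, 0.0, 73.2]
force: [-0.1, 0.1, -0.4]
grip_width: 0.0478
grasp_force: 0.0
```

```bash
python3 - <<'E'
from h import *
D=dict(red=(529.2,-172.7),yellow=(584,-274.8),green=(505.5,-251),blue=(607.5,-196.2))
for n in("side","top"):
    c=eyes.read_camera(n)
    for col in D:
        for u,v,a in blobs(c,col,sat=90):
            p=ray(c,u,v,.056)*1000
            if np.hypot(*(p[:2]-D[col]))<30: print(n,col,np.round(a),np.round(p[:2]-D[col],1))
    cv2.imwrite(f"pics/f{n}.png",cv2.resize(c["frame"][100:340,100:400,::-1],None,fx=2.5,fy=2.5))
E
```

```text
side red 173.0 [-1.6 -1.5]
side yellow 222.0 [-1.8 -1.4]
side green 181.0 [-0.7  0.7]
side blue 171.0 [-0.9 -1.6]
top red 186.0 [-11.8  12.9]
top red 105.0 [0.3 0.5]
top yellow 200.0 [-13.7  17.1]
top yellow 108.0 [0.8 0.8]
top green 87.0 [-15.7  17.5]
top green 85.0 [0.7 3. ]
top blue 155.0 [-15.9  13.5]
top blue 89.0 [1.4 0.7]
```

View pics/fside.png

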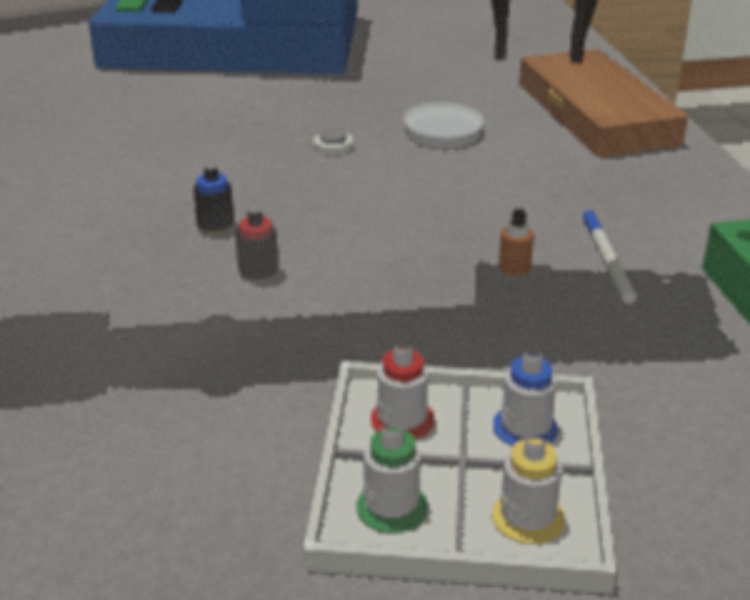

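View pics/ftop.png

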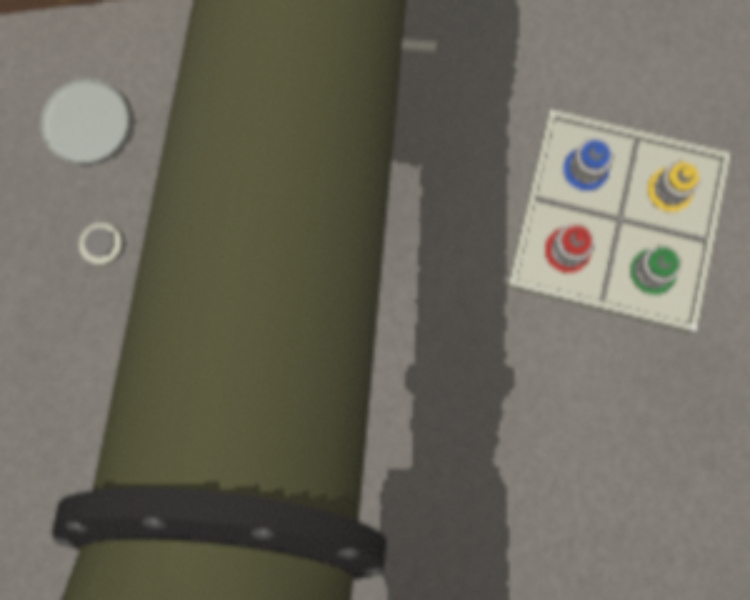

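In both views all four objectives stand upright and central on their matching discs (side crop: red (403, 390), blue (528, 400), green (392, 475), yellow (532, 490)). The two black ones are where they were, and the arm is clear. I'll hand in.

```bash
python3 -c "
from cell import env
print(env.sign_off())"
```

```text
the job is handed in; nothing more can be done
None
```

The four silver objectives stand upright on their matching discs, within about 3 mm of centre by the cameras; the two black ones were left where they stood, and the job was handed in about 31 s into the 96 s limit (no verdict was returned).

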